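# Close a glued wooden plane and hold it

## Robot

A 6-joint arm with a two-finger parallel gripper is mounted at the origin on the work surface. World frame = base frame: x ahead of the robot, y to its left, z up, the work surface at z = 0. Lengths are in m, angles in rad, forces in N, time in s.
With the tool pointing down it reaches from about 0.35 to 0.775 m from the base axis. Payload 5.5 kg.
Tool frame: the origin (TCP) lies midway between the tips of the shut fingers; the grasp point (between the pads) lies 19 mm behind it (env.hold_point_z is the distance from the TCP to the grasp point, in m); z points along the fingers, y is the line along which they close (so a half turn about z gives the same grasp; the last joint's range is limited). The gripper opens to 85 mm and grips with 20 to 120 N. Pads are 22 mm wide; open, the fingers measure 114 mm over their backs; the gripper's body (76 mm by 85 mm) begins 54 mm behind the grasp point. The pads swing forward as they close: fully open they stand 13 mm farther back than shut.
Start: joints at [1.034, 0.313, 0.046, 1.304, 0, 1.431], TCP at [0.222, 0.53, 0.231] pointing down, gripper open.
Joint ranges: [-2.76, 2.76], [-0.86, 1.69], [-1.03, 1.26], [-2.2, 2.34], [-1.47, 1.5], [-3.14, 3.14]. Speed limits (rad/s): [2.57, 2.57, 3.14, 3.14, 3.14, 3.14].

## Interface

Orientations are given as a unit quaternion [w, x, y, z].
In Python, from workcell import env, read_camera gives the robot as it stands. The module is installed in compiled form; this text tells all that it offers.
- The arm moves only by the tool carry_out, never from a script. Its argument "moves" is a list of rows, each an object of numbers: "tx", "ty", "tz": the shift along the world's x, y, z in cm; "wx", "wy", "wz": the turn, a rotation vector about the world's x, y, z in rad; "claw": the closure, from -1 (fully open) to 1 (shut). A call has 1 to 8 rows; each row shifts and turns the commanded pose from where the row before left it; what a row does not reach is not made up. A row lasts 1/8 s, in which the tool goes at most 62.5 mm and 10.7 degrees, less where a joint would pass 70% of its speed; a pose out of reach is approached as far as the arm can. A call is refused whole if a number of a shift passes 6.25 or a number of a turn 0.188, either way. A call with a gripper value outside its range is refused whole. The fingers move at their own pace and stop on an object; "newtons" is the grip in N (left out, the last holds). Time passes only in rows, so rows that do not move let the fingers close. It gives the time, the measured TCP pose, the force, the opening and the grip force at its end, in the units of the state.
- env.get_state(): the state, without advancing time (a new reading comes with each control period).
- read_camera(name): name is "scene" or "side" or "wrist"; returns a dict with "image" (480x640x3 uint8, blue, green, red), "z_map" (480x640 float32, m along the optical axis (not along the pixel's ray), 0 where there is no reading), "fx", "fy", "cx", "cy" (pixels), "camera_from_world" (4x4, takes a point from world to camera coordinates); the wrist camera has in their place "hand_eye" (4x4, takes a point from camera to tool coordinates, whose origin is the TCP and whose axes are the flange's). Camera axes: x right, y down, z forward; pixel columns grow to the right and rows downward; lengths in m; the calibration is good to about 2 mm. A picture is of the moment at which its call begins: read the wrist's pose just before it.
- env.hand_in(): hands the job in; it is judged then, once.
The state is a dict: "clock": time; "joint_pos": joint angles; "qvel": joint speeds; "tau": joint torques, N m; "tcp_pos": TCP position; "orientation": TCP orientation; "wrist_force": force on the tool from outside, world axes, zero at the start; "ft_torque": the same for the moment, N m; "finger_gap": finger opening in m; "grip_force": force on a finger pad.
Only numpy, scipy, OpenCV 4.12 (cv2) and the standard library are available. Lean on these libraries where they do the work, as an engineer would, in place of code of your own. Each camera call takes 0.05 s, during which the arm holds its last target. There are 200 camera calls.

## Task

The plane body on the glue-up board is brushed with hot glue: first take the glue pot off the hotplate, keep it level, and set it down centred on the cork mat. Then fit the loose cheek over the two dowels of the plane body, cut corner to cut corner, push it fully home, and go on pressing it down with a good kilo of push: finish while still holding it pressed. Leave the other things on the bench alone.

Things in the scene. Friction and masses are not known exactly. Their poses are not given: they have to be found in the camera images.
- glue_pot: lidded steel glue pot, 96 diameter (102 at the lid, which is fixed on), knob top 105 high; above it a stiff upright bail with a round wooden grip 20 thick, 76 long along the pot's y axis, its axis 150 above the pot's foot. 0.35 to 0.7 kg. Origin at the centre of its foot. Starts on the hotplate.
- pot_grip (a point): middle of the pot's wooden grip, on its axis (150 above the pot's foot); axes as the pot's: the grip runs along y, so fingers close on it along the pot's x axis
- hotplate: white electric hotplate, fixed, 160 (x) x 150 (y), with a round dark plate 120 in diameter, its top 72 above the bench; origin at its centre on the bench
- cork_mat: round cork mat, 150 in diameter, 10 thick, fixed flat on the bench; origin at the centre of its underside (on the bench), so its top is at z = 10
- cheek: loose flat board 240 (x) x 62 (y) x 14 thick, 0.11-0.18 kg, lying right face down on two battens. Toe end (+x) square; heel end (-x): +y corner cut off at 45 deg, 30 x 30. Two through holes of 12 diameter on the centre line, 95 toewards and 75 heelwards of the centre; a third of 7.5 at (12, 8) takes no dowel. Origin: centre of the 240 x 62 underside.
- toe_hole (a point): centre of the cheek's toe hole, on its underside (cheek frame 95, 0, 0)
- heel_hole (a point): centre of the cheek's heel hole, on its underside (cheek frame -75, 0, 0)
- battens: two fixed wooden battens lying on the bench, the cheek rests across them: each 22 (x) x 120 (y), 18 high, 164 apart centre to centre, free bench between them; origin midway between them on the bench
- plane_body: wooden plane without its upper cheek, on its side, fixed on a plywood board between low stops: 236 (x) x 56 (y) x 56 high, open throat. Toe (+x) square, heel (-x) +y corner cut off, as on the cheek. Level top face 68 above the bench; two dowels of 10 diameter stand 12 above it, ends bevelled to 6. Origin: centre of its underside, 12 above the bench.
- toe_dowel (a point): foot of the toe dowel, on its axis, level with the plane body's top face (plane frame 95, 0, 56)
- heel_dowel (a point): foot of the heel dowel, on its axis, level with the plane body's top face (plane frame -75, 0, 56)
- chisel: bench chisel lying flat, 250 long: octagonal wooden handle and steel blade; origin on the bench at the joint of handle and blade; leave it alone
- mallet: round wooden carver's mallet standing head down, 78 diameter, 210 high; origin at the centre of its foot; leave it alone
- brush_jar: glass jar with glue brushes standing in it, 70 diameter, about 240 high with the brushes; origin at the centre of its foot; leave it alone
- plane_iron: steel plane blade with its chip breaker, lying flat, 150 x 44 x 8; origin at the centre of its underside; leave it alone
- glue_bottle: white plastic bottle, 60 diameter, 160 high, standing; origin at the centre of its foot; leave it alone
- block_plane: small metal block plane, 155 x 50 x about 55 high; origin at the centre of its sole; leave it alone
- wedge: small wooden plane wedge, 100 x 42, 18 down to 5 thick, lying flat; origin at the centre of its underside; leave it alone
Not all that is in view belongs to the job. Of the things that look like the cork_mat, take the one that is farthest to the robot's right at the start.

How it is judged:
By the outcome, as a careful person would: the job done as asked, in the order asked, and still so for the second after the job is handed in, while the arm keeps its last pose, push and grip.
It also fails if it takes over 61 s, if anything falls off the work surface, if the arm or the gripper's body presses on something with over 40 N, if the wrist force passes 120 N, or if a joint passes its speed limit or range.

## Working session

There is one attempt and no reset: what is moved stays moved. The work goes in short steps, Python scripts to look and compute and a tool call to move; the robot and the scene stay as the last step left them, time stands still between calls to the robot, and variables do not carry over. Pictures are saved under pics/ and viewed, at most 10 in all, crops included, and the job is handed in when it is done.

Besides the shell and the picture viewer there is one more tool, called after "Request:" in YAML: its name, and indented under it one key for each argument. carry_out: Moves the arm, as the interface text tells. Its arguments: {"type":"object","properties":{"moves":{"type":"array","items":{"type":"object","properties":{"tx":{"type":"number"},"ty":{"type":"number"},"tz":{"type":"number"},"wx":{"type":"number"},"wy":{"type":"number"},"wz":{"type":"number"},"claw":{"type":"number"}}}},"newtons":{"type":"number"}},"required":["moves"]}

```bash
mkdir -p pics; cat > h.py <<'E'
import numpy as np, cv2
from scipy.spatial.transform import Rotation as R
from workcell import env, read_camera
def grab(name):
    s=env.get_state(); c=read_camera(name)
    if name=="wrist":
        q=s["orientation"]; T=np.eye(4); T[:3,:3]=R.from_quat([q[1],q[2],q[3],q[0]]).as_matrix(); T[:3,3]=s["tcp_pos"]
        c["wfc"]=T@c["hand_eye"]
    else: c["wfc"]=np.linalg.inv(c["camera_from_world"])
    return c
def ray(c,u,v):
    d=c["wfc"][:3,:3]@np.array([(u-c["cx"])/c["fx"],(v-c["cy"])/c["fy"],1.]); return c["wfc"][:3,3],d
def onz(c,u,v,z):
    o,d=ray(c,u,v); return o+d*(z-o[2])/d[2]
def cloud(c):
    v,u=np.mgrid[:480,:640]; z=c["z_map"]; P=np.stack([(u-c["cx"])/c["fx"]*z,(v-c["cy"])/c["fy"]*z,z],-1)
    P=P@c["wfc"][:3,:3].T+c["wfc"][:3,3]; P[z==0]=np.nan; return P
def tri(c1,p1,c2,p2):
    o1,d1=ray(c1,*p1);o2,d2=ray(c2,*p2); t=np.linalg.lstsq(np.stack([d1,-d2],1),o2-o1,rcond=None)[0]
    a=o1+d1*t[0];b=o2+d2*t[1]; return (a+b)/2,np.linalg.norm(a-b)
def proj(c,P):
    q=np.linalg.inv(c["wfc"])@np.append(P,1); return c["fx"]*q[0]/q[2]+c["cx"],c["fy"]*q[1]/q[2]+c["cy"]
E
python3 - <<'E'
from h import *
import pickle
for n in("scene","side","wrist"):
    c=grab(n); cv2.imwrite(f"pics/{n}0.png",c["image"]); pickle.dump(c,open(n+"0.pkl","wb"))
    print(n,c["wfc"].round(3).tolist(),c["fx"],(c["z_map"]>0).mean())
s=env.get_state(); print(s, env.hold_point_z)
E
```

```text
scene [[-0.417, 0.617, -0.667, 1.461], [0.909, 0.279, -0.31, 0.42], [-0.005, -0.736, -0.677, 1.077], [0.0, 0.0, 0.0, 1.0]] 502.77772817393446 0.9959505208333334
side [[0.982, -0.15, 0.114, 0.399], [-0.189, -0.737, 0.649, -0.772], [-0.013, -0.659, -0.752, 1.074], [0.0, 0.0, 0.0, 1.0]] 443.55523834937924 0.9960546875
wrist [[0.387, 0.876, 0.289, 0.146], [0.922, -0.367, -0.122, 0.562], [-0.001, 0.314, -0.95, 0.374], [0.0, 0.0, 0.0, 1.0]] 388.64478919960146 0.99625
{'clock': 0.15, 'joint_pos': array([ 1.03440567e+00,  3.13854238e-01,  4.52452570e-02,  1.30357142e+00,
       -1.14851626e-05,  1.43121074e+00]), 'qvel': array([ 0.00093093, -0.00251069,  0.00371165, -0.00036142,  0.00077927,
        0.00056492]), 'tau': array([ 2.66656651e-03, -4.81065702e+01,  2.98816413e+01,  1.39290816e-02,
       -1.10449193e-04, -3.71887336e-05]), 'tcp_pos': array([0.22203691, 0.53000152, 0.23060088]), 'orientation': array([-2.24054741e-04,  1.97103408e-01,  9.80382460e-01, -6.54788504e-04]), 'wrist_force': array([-0.42375135, -0.5324623 , -0.07174795]), 'ft_torque': array([ 0.00384361, -0.02887712, -0.03721479]), 'grip_force': 0.0, 'finger_gap': 0.08523740600667994} 0.0187
```

View pics/scene0.png

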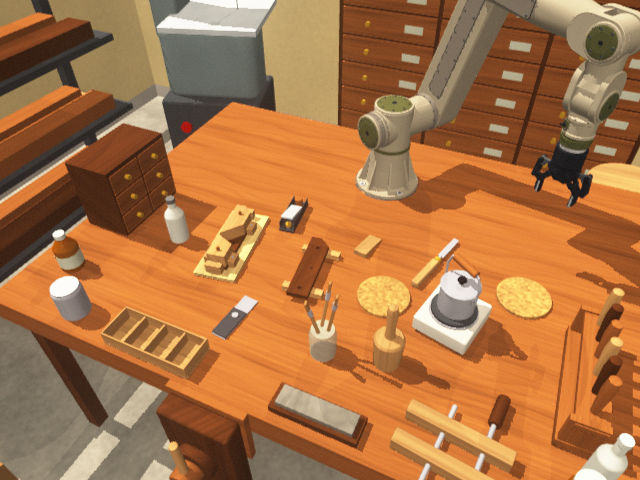

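View pics/side0.png

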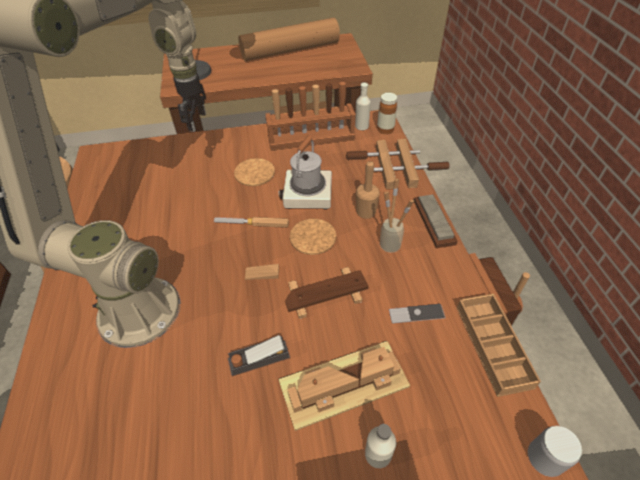

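Scene view: the pot is on the hotplate at (460,290). There are two mat candidates, (384,295) and (524,297), and the robot's right is image left, so I take (384,295). The cheek is the dark board at (310,268) and the plane body is at (235,245). Side view: pot (306,170), mats (313,236) and (254,171), cheek (328,290), plane body (345,380).
Lookalikes: the grey tin at scene (70,298) for the pot, the mat at (524,297), and the block plane at (293,215) for the plane body.

```bash
python3 - <<'E'
from h import *
import pickle
S=pickle.load(open("scene0.pkl","rb"));D=pickle.load(open("side0.pkl","rb"))
def crop(c,x,y,w,h,W=400,H=300): return cv2.resize(c["image"][y:y+h,x:x+w],(W,H),interpolation=cv2.INTER_CUBIC)
a=np.vstack([np.hstack([crop(S,190,195,160,120),crop(S,350,225,160,120)]),np.hstack([crop(D,270,250,180,180*3//4),crop(D,220,130,160,120)])])
cv2.imwrite("pics/crops.png",a)
for n,c,seeds in(("scene",S,[(384,295),(524,297)]),("side",D,[(313,236),(254,171)])):
    P=cloud(c); hsv=cv2.cvtColor(c["image"],cv2.COLOR_BGR2HSV)
    for u,v in seeds: print(n,"mat",hsv[v,u],P[v,u].round(3))
    # heights summary by region
    m=(P[...,2]>0.006)&(P[...,2]<0.4)&(P[...,0]>0.3)&(P[...,0]<0.85)&(abs(P[...,1])<0.6)
    k,l,st,ce=cv2.connectedComponentsWithStats(m.astype(np.uint8))
    for i in range(1,k):
        if st[i,4]>60:
            q=P[l==i]; print(n,ce[i].round(0),st[i,4],q.min(0).round(3),q.max(0).round(3),np.median(q,0).round(3))
E
```

```text
scene mat [ 18 158 240] [0.533 0.179 0.01 ]
scene mat [ 18 156 243] [0.38  0.538 0.012]
scene [176. 222.] 766 [ 0.538 -0.526  0.006] [ 0.598 -0.467  0.166] [ 0.578 -0.486  0.084]
scene [232. 245.] 2922 [ 0.367 -0.413  0.006] [ 0.686 -0.235  0.084] [ 0.553 -0.304  0.035]
scene [291. 218.] 420 [ 0.3   -0.24   0.006] [ 0.407 -0.178  0.058] [ 0.367 -0.204  0.03 ]
scene [366. 246.] 291 [0.309 0.034 0.006] [0.415 0.091 0.024] [0.372 0.063 0.013]
scene [309. 270.] 1638 [ 0.41  -0.117  0.006] [0.656 0.022 0.04 ] [ 0.552 -0.048  0.031]
scene [427. 270.] 380 [0.301 0.234 0.006] [0.471 0.295 0.031] [0.402 0.264 0.022]
scene [454. 308.] 4396 [0.341 0.283 0.006] [0.648 0.461 0.237] [0.587 0.376 0.073]
scene [385. 318.] 2997 [0.46  0.102 0.006] [0.773 0.294 0.214] [0.603 0.23  0.014]
scene [523. 297.] 1651 [0.303 0.462 0.006] [0.455 0.6   0.019] [0.381 0.535 0.011]
scene [323. 331.] 1348 [0.62  0.033 0.006] [0.811 0.141 0.241] [0.786 0.102 0.089]
scene [229. 322.] 424 [ 0.737 -0.192  0.006] [ 0.848 -0.141  0.017] [ 0.795 -0.167  0.009]
scene [498. 414.] 551 [0.728 0.518 0.006] [0.844 0.556 0.041] 
[... 426 characters left out ...]
0.009]
side [265. 221.] 362 [0.3   0.23  0.006] [0.461 0.291 0.028] [0.388 0.258 0.02 ]
side [312. 236.] 1153 [0.458 0.1   0.006] [0.604 0.252 0.016] [0.531 0.173 0.009]
side [264. 271.] 323 [0.31  0.031 0.006] [0.406 0.085 0.021] [0.367 0.058 0.012]
side [325. 291.] 1944 [ 0.41  -0.118  0.006] [0.649 0.021 0.038] [ 0.528 -0.061  0.03 ]
side [425. 312.] 355 [ 0.741 -0.195  0.006] [ 0.838 -0.144  0.015] [ 0.79  -0.17   0.008]
side [267. 352.] 825 [ 0.3   -0.245  0.006] [ 0.399 -0.181  0.056] [ 0.347 -0.22   0.034]
side [342. 384.] 6143 [ 0.365 -0.414  0.006] [ 0.681 -0.237  0.082] [ 0.514 -0.345  0.026]
side [379. 446.] 1022 [ 0.532 -0.531  0.006] [ 0.59  -0.473  0.164] [ 0.554 -0.513  0.106]
```

View pics/crops.png

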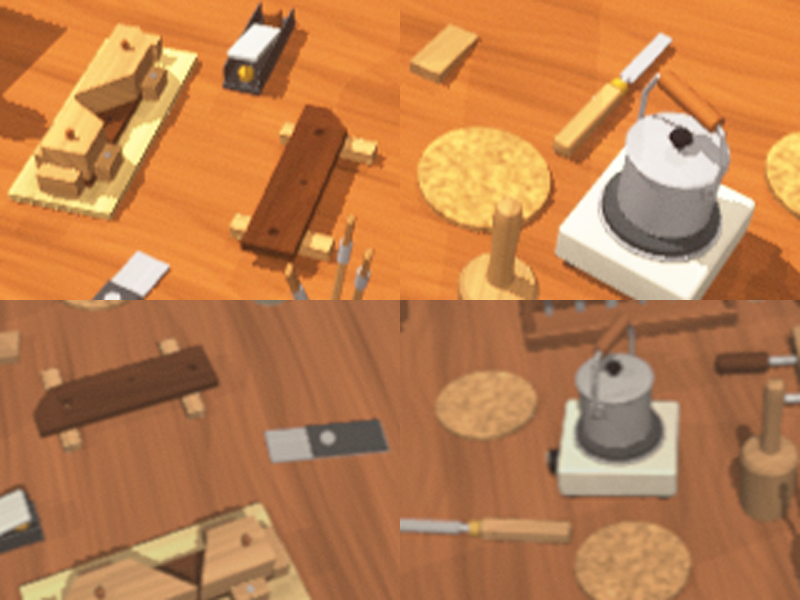

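The crops confirm the choice: lidded pot with a brown bail grip on the white hotplate, with the chosen mat next to it. The cheek's cut corner is at its robot-side end on the +y side. The plane body's heel end still needs a closer look from the wrist camera. Now I'll measure the grip and mat.

```bash
cat > m1.py <<'E'
from h import *
import pickle
S=pickle.load(open("scene0.pkl","rb"));D=pickle.load(open("side0.pkl","rb"))
gp=[]
for n,c,uv in(("scene",S,(384,295)),("side",D,(313,236))):
    P=cloud(c); hsv=cv2.cvtColor(c["image"],cv2.COLOR_BGR2HSV)
    m=(P[...,2]>0.005)&(P[...,2]<0.017)&(np.hypot(P[...,0]-.531,P[...,1]-.175)<.085)
    k,l,st,ce=cv2.connectedComponentsWithStats(m.astype(np.uint8)); i=l[uv[1],uv[0]]
    cs,_=cv2.findContours((l==i).astype(np.uint8),0,1); 
    Q=np.array([onz(c,*p,0.01)[:2] for p in max(cs,key=len)[:,0]],np.float32)
    (x,y),r=cv2.minEnclosingCircle(Q); print(n,"mat encl",x,y,r,"z",np.median(P[l==i][:,2]))
    g=(P[...,2]>0.195)&(P[...,2]<.25)&(np.hypot(P[...,0]-.56,P[...,1]-.37)<.1)
    q=P[g]; h=hsv[g]; w=(h[:,1]>120)&(h[:,0]<20); q=q[w]
    print(n,"grip n",len(q),q.mean(0),q.min(0),q.max(0)); gp.append(q)
    a,b,cc=np.linalg.svd((q-q.mean(0))[:,:2]); print("dir",np.degrees(np.arctan2(cc[0,1],cc[0,0])), np.ptp(q[:,:2]@cc[0]),np.ptp(q[:,:2]@cc[1]))
    u,v=np.where(g)[1][w],np.where(g)[0][w]; rc=cv2.minAreaRect(np.stack([u,v],1).astype(np.float32)); print("px",rc)
    gp.append(rc[0])
    # lid top: grey
    t=(P[...,2]>0.155)&(P[...,2]<.172)&(np.hypot(P[...,0]-.56,P[...,1]-.37)<.1)
    print("lid circ",cv2.minEnclosingCircle(P[t][:,:2].astype(np.float32)),np.median(P[t][:,2]))
print(tri(S,gp[1],D,gp[3]))
E
python3 m1.py
```

```text
scene mat encl 0.5377379655838013 0.17769527435302734 0.07878420501947403 z 0.010376394350103513
scene grip n 251 [0.55431175 0.37289055 0.22832736] [0.5193411  0.33257337 0.19608692] [0.57870775 0.41459458 0.23664138]
dir 55.68814178538361 0.10020687299073516 0.02351248828317576
px ((467.9999694824219, 266.5), (36.055511474609375, 10.816654205322266), 33.690067291259766)
lid circ ((0.5521928668022156, 0.37340664863586426), 0.057619500905275345) 0.16006854216707944
side mat encl 0.5312632918357849 0.1724347472190857 0.0768754780292511 z 0.009132244395244848
side grip n 113 [0.54782762 0.36911542 0.22730981] [0.5202615  0.33764864 0.21523043] [0.57319165 0.40737197 0.23391594]
dir -126.07996336417521 0.08014039879173374 0.019780260347351586
px ((303.96002197265625, 143.72000122070312), (6.40000057220459, 20.0), 36.869895935058594)
lid circ ((0.5447179079055786, 0.37492212653160095), 0.05899273604154587) 0.1585513284191924
(array([0.54682233, 0.37828048, 0.2186593 ]), np.float64(0.0014679425268035197))
```

Request:
carry_out:
  moves:
    - {"tx":3,"ty":-1.5,"tz":2.5,"wz":0.17}
    - {"tx":4,"ty":-2,"tz":2.5,"wz":0.17}
    - {"tx":4,"ty":-2,"tz":2.5,"wz":0.17}
    - {"tx":4,"ty":-2,"tz":2.5,"wz":0.17}
    - {"tx":4,"ty":-2,"wz":0.17}
    - {"tx":4,"ty":-2,"wz":0.17}
    - {"tx":4,"ty":-2,"wz":0.17}
    - {"tx":3,"ty":-1.5,"wz":0.17}

```text
invalid input at $.moves[0]: expected keys tx, ty, tz, wx, wy, wz, claw
```

```bash
python3 - <<'E'
from h import *
import pickle
c=grab("wrist"); cv2.imwrite("pics/w1.png",c["image"]); pickle.dump(c,open("w1.pkl","wb"))
s=env.get_state(); print(s["tcp_pos"],s["orientation"],s["clock"],c["hand_eye"].round(3).tolist())
for n in ("tcp",): print(proj(c,s["tcp_pos"]),proj(c,np.array([.549,.371,.222])))
P=cloud(c); g=(P[...,2]>0.2)&(P[...,2]<.25)&(np.hypot(P[...,0]-.55,P[...,1]-.37)<.08); q=P[g]
print(len(q),q.mean(0),q.min(0),q.max(0),np.unique(g.nonzero()[0])[[0,-1]],np.unique(g.nonzero()[1])[[0,-1]])
E
```

```text
[0.22207273 0.53005782 0.2307459 ] [-1.67437827e-04  1.97085003e-01  9.80386246e-01 -5.30906329e-04] 0.2 [[-0.0, -0.949, -0.314, 0.082], [1.0, -0.0, 0.001, 0.0], [-0.001, -0.314, 0.949, -0.143], [0.0, 0.0, 0.0, 1.0]]
(np.float64(322.2708604519178), np.float64(321.85817300188353)) (np.float64(294.90893234984037), np.float64(755.5010629650512))<stdin>:7: RuntimeWarning: Mean of empty slice.
  ret = um.true_divide(
Traceback (most recent call last):
ValueError: zero-size array to reduction operation minimum which has no identity
```

View pics/w1.png

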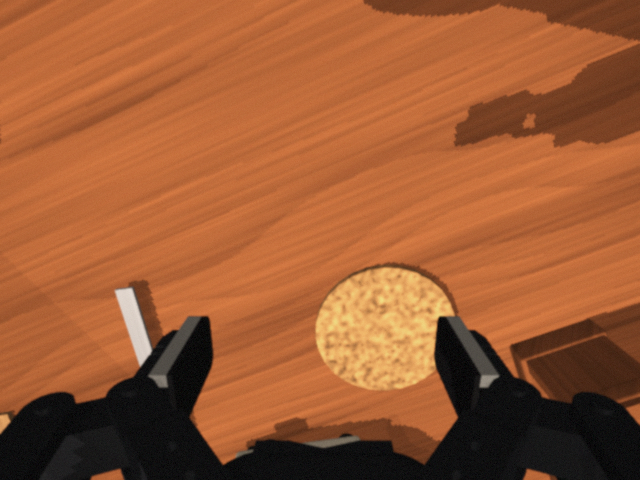

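The arm had not moved (every key is needed in each row). This wrist view shows the other mat at (387,327) and the chisel at (133,325).

Request:
carry_out:
  moves:
    - {"tx":3,"ty":-1.5,"tz":2.5,"wx":0,"wy":0,"wz":0.17,"claw":-1}
    - {"tx":4,"ty":-2,"tz":2.5,"wx":0,"wy":0,"wz":0.17,"claw":-1}
    - {"tx":4,"ty":-2,"tz":2.5,"wx":0,"wy":0,"wz":0.17,"claw":-1}
    - {"tx":4,"ty":-2,"tz":2.5,"wx":0,"wy":0,"wz":0.17,"claw":-1}
    - {"tx":4,"ty":-2,"tz":0,"wx":0,"wy":0,"wz":0.17,"claw":-1}
    - {"tx":4,"ty":-2,"tz":0,"wx":0,"wy":0,"wz":0.17,"claw":-1}
    - {"tx":4,"ty":-2,"tz":0,"wx":0,"wy":0,"wz":0.17,"claw":-1}
    - {"tx":3,"ty":-1.5,"tz":0,"wx":0,"wy":0,"wz":0.17,"claw":-1}

```text
clock: 1.2
tcp_pos: [0.5238, 0.3792, 0.3308]
orientation: [-0.0, -0.465, 0.885, -0.0]
wrist_force: [0.5, 0.3, -0.1]
finger_gap: 0.0857
grip_force: 0.0
```

```bash
cat > grip.py <<'E'
from h import *
import sys
c=grab("wrist"); s=env.get_state(); cv2.imwrite(sys.argv[1],c["image"])
print(s["tcp_pos"],s["clock"],s["joint_pos"].round(2))
q=s["orientation"]; Rm=R.from_quat([q[1],q[2],q[3],q[0]]).as_matrix(); print("tool y ang",np.degrees(np.arctan2(Rm[1,1],Rm[0,1])),"z",Rm[:,2].round(3))
P=cloud(c); hsv=cv2.cvtColor(c["image"],cv2.COLOR_BGR2HSV)
g=(P[...,2]>0.2)&(P[...,2]<.245)&(np.hypot(P[...,0]-.55,P[...,1]-.37)<.08)&(hsv[...,1]>100)
g=cv2.morphologyEx(g.astype(np.uint8),cv2.MORPH_OPEN,np.ones((3,3)))>0
v,u=g.nonzero(); rc=cv2.minAreaRect(np.stack([u,v],1).astype(np.float32)); print(len(u),rc)
print("ctr on z=.222:",onz(c,*rc[0],.222), "depth mean",P[g].mean(0),P[g].max(0))
b=cv2.boxPoints(rc); W=np.array([onz(c,*p,.222)[:2] for p in b]); print("box sides",np.linalg.norm(W[0]-W[1]),np.linalg.norm(W[1]-W[2]))
e=W[1]-W[0] if np.linalg.norm(W[0]-W[1])>np.linalg.norm(W[1]-W[2]) else W[2]-W[1]; print("axis ang",np.degrees(np.arctan2(e[1],e[0])))
E
python3 grip.py pics/w2.png
```

```text
[0.52712715 0.37716091 0.32983072] 1.25 [ 0.5   0.48  0.53  1.62 -0.   -0.47]
tool y ang 145.61167222932994 z [ 0.001 -0.002 -1.   ]
3024 ((286.9910888671875, 252.47474670410156), (109.2724380493164, 29.046672821044922), 89.02897644042969)
ctr on z=.222: [0.54881706 0.37459576 0.222     ] depth mean [0.54640031 0.37262088 0.23059628] [0.57639965 0.41504953 0.23489789]
box sides 0.019138718056786075 0.08020305026513555
axis ang 55.34539273491603
```

View pics/w2.png

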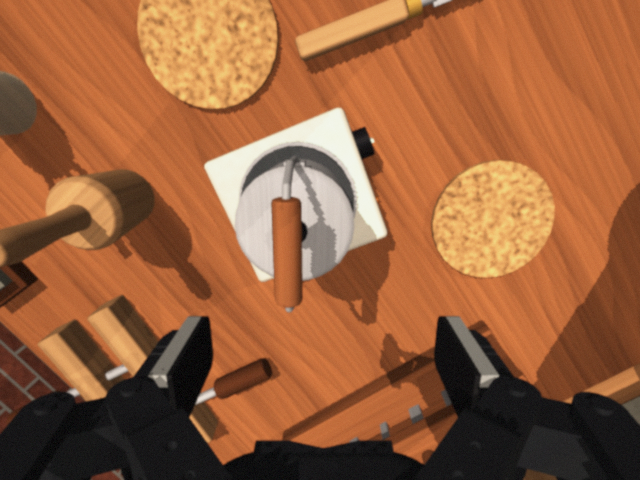

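The wrist view shows the grip at (287,252), over the pot. The chosen mat is at (208,38). Grip centre is about (0.548, 0.374, 0.222), which matches the given height and size.

Request:
carry_out:
  moves:
    - {"tx":2.1,"ty":-0.3,"tz":0,"wx":0,"wy":0,"wz":0,"claw":-1}
    - {"tx":0,"ty":0,"tz":-3,"wx":0,"wy":0,"wz":0,"claw":-1}
    - {"tx":0,"ty":0,"tz":-3,"wx":0,"wy":0,"wz":0,"claw":-1}
    - {"tx":0,"ty":0,"tz":-3,"wx":0,"wy":0,"wz":0,"claw":-1}
    - {"tx":0,"ty":0,"tz":-2,"wx":0,"wy":0,"wz":0,"claw":-1}
    - {"tx":0,"ty":0,"tz":-1.7,"wx":0,"wy":0,"wz":0,"claw":-1}
    - {"tx":0,"ty":0,"tz":0,"wx":0,"wy":0,"wz":0,"claw":-1}

```text
clock: 2.12
tcp_pos: [0.542, 0.3769, 0.2024]
orientation: [-0.002, -0.463, 0.886, 0.0]
wrist_force: [0.5, 0.2, -0.2]
finger_gap: 0.0856
grip_force: 0.0
```

```bash
cat > mat.py <<'E'
from h import *
import pickle,sys
c=grab("wrist"); s=env.get_state(); print(s["tcp_pos"],s["wrist_force"],s["finger_gap"])
P=cloud(c); hsv=cv2.cvtColor(c["image"],cv2.COLOR_BGR2HSV)
m=(P[...,2]>0.004)&(P[...,2]<.018)&(np.hypot(P[...,0]-.531,P[...,1]-.175)<.09)&(hsv[...,2]>100)
m=cv2.morphologyEx(m.astype(np.uint8),cv2.MORPH_OPEN,np.ones((3,3)))
cs,_=cv2.findContours(m,0,1); k=max(cs,key=cv2.contourArea)[:,0]
k=k[(k>2).all(1)&(k[:,0]<637)&(k[:,1]<477)]
Q=np.array([onz(c,*p,.01)[:2] for p in k])
from scipy.optimize import least_squares
r=least_squares(lambda p:np.hypot(*(Q-p[:2]).T)-p[2],[.531,.175,.075],loss="soft_l1",f_scale=.002); print("mat",r.x,np.abs(r.fun).mean(),len(Q), np.nanmedian(P[m>0][:,2]))
E
python3 mat.py
python3 - <<'E'
import re
E
```

```text
[0.54269209 0.37719865 0.20375769] [ 0.13620105 -0.09210156  1.47784625] 0.08539558061134013
mat [0.53326522 0.17829417 0.07392255] 0.0002854710607260046 273 0.010799994775475719
```

Request:
carry_out:
  moves:
    - {"tx":0.5,"ty":-0.3,"tz":0,"wx":0,"wy":0,"wz":0,"claw":-1}
    - {"tx":0,"ty":0,"tz":0,"wx":0,"wy":0,"wz":0,"claw":0.3}
    - {"tx":0,"ty":0,"tz":0,"wx":0,"wy":0,"wz":0,"claw":1}
    - {"tx":0,"ty":0,"tz":0,"wx":0,"wy":0,"wz":0,"claw":1}
    - {"tx":0,"ty":0,"tz":0,"wx":0,"wy":0,"wz":0,"claw":1}
    - {"tx":0,"ty":0,"tz":0,"wx":0,"wy":0,"wz":0,"claw":1}
  newtons: 70

```text
clock: 2.92
tcp_pos: [0.5486, 0.3743, 0.2047]
orientation: [0.0, -0.463, 0.886, -0.0]
wrist_force: [1.4, -1.6, 1.6]
finger_gap: 0.0178
grip_force: 68.2
```

Request:
carry_out:
  moves:
    - {"tx":0,"ty":0,"tz":0.5,"wx":0,"wy":0,"wz":0,"claw":1}
    - {"tx":0,"ty":0,"tz":1,"wx":0,"wy":0,"wz":0,"claw":1}
    - {"tx":0,"ty":0,"tz":1.5,"wx":0,"wy":0,"wz":0,"claw":1}
    - {"tx":0,"ty":0,"tz":1,"wx":0,"wy":0,"wz":0,"claw":1}
    - {"tx":0,"ty":-0.5,"tz":0,"wx":0,"wy":0,"wz":0,"claw":1}
    - {"tx":-0.1,"ty":-1,"tz":0,"wx":0,"wy":0,"wz":0,"claw":1}
    - {"tx":-0.1,"ty":-1.5,"tz":0,"wx":0,"wy":0,"wz":0,"claw":1}
    - {"tx":-0.2,"ty":-2,"tz":0,"wx":0,"wy":0,"wz":0,"claw":1}

```text
clock: 3.92
tcp_pos: [0.5438, 0.323, 0.2437]
orientation: [-0.001, -0.463, 0.886, -0.0]
wrist_force: [-0.1, -0.7, -5.0]
finger_gap: 0.0181
grip_force: 68.5
```

Request:
carry_out:
  moves:
    - {"tx":-0.2,"ty":-2.2,"tz":0,"wx":0,"wy":0,"wz":0,"claw":1}
    - {"tx":-0.2,"ty":-2.5,"tz":0,"wx":0,"wy":0,"wz":0,"claw":1}
    - {"tx":-0.2,"ty":-2.5,"tz":0,"wx":0,"wy":0,"wz":0,"claw":1}
    - {"tx":-0.2,"ty":-2.5,"tz":0,"wx":0,"wy":0,"wz":0,"claw":1}
    - {"tx":-0.2,"ty":-2,"tz":0,"wx":0,"wy":0,"wz":0,"claw":1}
    - {"tx":0,"ty":-1.5,"tz":0,"wx":0,"wy":0,"wz":0,"claw":1}
    - {"tx":0,"ty":-1,"tz":-1,"wx":0,"wy":0,"wz":0,"claw":1}
    - {"tx":0,"ty":0,"tz":-2,"wx":0,"wy":0,"wz":0,"claw":1}

```text
clock: 4.92
tcp_pos: [0.535, 0.1817, 0.2143]
orientation: [0.001, -0.463, 0.886, -0.0]
wrist_force: [0.3, 1.4, -4.1]
finger_gap: 0.0177
grip_force: 68.5
```

```bash
cat > pot.py <<'E'
from h import *
from scipy.optimize import least_squares
import sys
s=env.get_state(); print(s["clock"],s["tcp_pos"],s["wrist_force"],s["ft_torque"],s["finger_gap"],s["grip_force"])
for n in("scene","side"):
    c=grab(n); cv2.imwrite(f"pics/{n}_{s['clock']:.2f}.png",c["image"]); P=cloud(c); x,y,z=s["tcp_pos"]
    if len(sys.argv)>1: x,y,z=map(float,sys.argv[1:])
    foot=z-.1427+.010-.01+.01 if len(sys.argv)<2 else z
    # pot wall points: heights 10..70 above foot
    m=(P[...,2]>foot+.012)&(P[...,2]<foot+.07)&(np.hypot(P[...,0]-x,P[...,1]-y)<.065); Q=P[m][:,:2]
    r=least_squares(lambda p:np.hypot(*(Q-p).T)-.048,[x,y],loss="soft_l1",f_scale=.002); print(n,"wall axis",r.x,np.abs(r.fun).mean(),len(Q))
    l=(P[...,2]>foot+.08)&(P[...,2]<foot+.097)&(np.hypot(P[...,0]-x,P[...,1]-y)<.05); L=P[l]
    A=np.c_[L[:,:2],np.ones(len(L))]; k=np.linalg.lstsq(A,L[:,2],rcond=None)[0]; print("lid slope deg",np.degrees(k[:2]).round(1),np.median(L[:,2]))
E
python3 pot.py
```

```text
4.925 [0.53500713 0.1817387  0.21426404] [ 0.28566868  1.36787713 -4.07808931] [ 0.15062234 -0.06085012 -0.00818324] 0.017707389260013612 68.50229144096375
scene wall axis [0.53603421 0.18174288] 0.001264008741656135 543
lid slope deg [ 0.  -0.5] 0.17004357823047445
side wall axis [0.53097687 0.18165657] 0.00145561273286615 407
lid slope deg [-0.1  0.2] 0.16503663555856668
```

Request:
carry_out:
  moves:
    - {"tx":0,"ty":0,"tz":-2,"wx":0,"wy":0,"wz":0,"claw":1}
    - {"tx":0,"ty":0,"tz":-2,"wx":0,"wy":0,"wz":0,"claw":1}
    - {"tx":0,"ty":0,"tz":-1,"wx":0,"wy":0,"wz":0,"claw":1}
    - {"tx":0,"ty":0,"tz":0,"wx":0,"wy":0,"wz":0,"claw":1}
    - {"tx":0,"ty":0,"tz":0,"wx":0,"wy":0,"wz":0,"claw":1}

```text
clock: 5.65
tcp_pos: [0.5348, 0.1826, 0.1652]
orientation: [0.001, -0.463, 0.886, -0.0]
wrist_force: [0.4, 0.4, -5.3]
finger_gap: 0.0178
grip_force: 68.8
```

```bash
python3 pot.py; python3 mat.py
```

```text
5.65 [0.53480103 0.18256329 0.16517147] [ 0.35315792  0.42791077 -5.34981587] [-0.00482418  0.0345221  -0.01807249] 0.017758804758097296 68.79171967506409
scene wall axis [0.53534855 0.18238192] 0.00129836137027495 509
lid slope deg [-0.2 -0.4] 0.12066990522324261
side wall axis [0.53292863 0.18248962] 0.001395129216908342 367
lid slope deg [0.3 0.1] 0.11942855332707802
[0.53480283 0.18249147 0.16520414] [-0.02564024 -0.04156316 -5.34225182] 0.017532419937263635
mat [0.53269996 0.17704581 0.07217275] 0.009751310121370397 536 0.01086493718404763
```

Request:
carry_out:
  moves:
    - {"tx":-0.1,"ty":-0.6,"tz":-0.5,"wx":0,"wy":0,"wz":0,"claw":1}
    - {"tx":0,"ty":0,"tz":-0.7,"wx":0,"wy":0,"wz":0,"claw":1}
    - {"tx":0,"ty":0,"tz":-0.6,"wx":0,"wy":0,"wz":0,"claw":1}
    - {"tx":0,"ty":0,"tz":-0.2,"wx":0,"wy":0,"wz":0,"claw":1}
    - {"tx":0,"ty":0,"tz":0,"wx":0,"wy":0,"wz":0,"claw":1}
    - {"tx":0,"ty":0,"tz":0,"wx":0,"wy":0,"wz":0,"claw":1}

```text
clock: 6.55
tcp_pos: [0.5334, 0.1764, 0.1445]
orientation: [0.0, -0.463, 0.886, -0.0]
wrist_force: [-0.2, 0.0, -4.9]
finger_gap: 0.018
grip_force: 68.9
```

Request:
carry_out:
  moves:
    - {"tx":0,"ty":0,"tz":-0.1,"wx":0,"wy":0,"wz":0,"claw":1}
    - {"tx":0,"ty":0,"tz":0,"wx":0,"wy":0,"wz":0,"claw":1}
    - {"tx":0,"ty":0,"tz":-0.1,"wx":0,"wy":0,"wz":0,"claw":1}
    - {"tx":0,"ty":0,"tz":0,"wx":0,"wy":0,"wz":0,"claw":1}

```text
clock: 7.05
tcp_pos: [0.5336, 0.1763, 0.1427]
orientation: [0.0, -0.463, 0.886, -0.0]
wrist_force: [0.5, -0.7, -2.8]
finger_gap: 0.0179
grip_force: 69.2
```

```bash
python3 - <<'E'
from h import *
import pickle
s=env.get_state(); print(s["tcp_pos"],s["wrist_force"])
for n,z in(("scene",.01),("side",.01)):
    c=grab(n); b=pickle.load(open(n+"0.pkl","rb")); pickle.dump(c,open(n+"1.pkl","wb"))
    P=cloud(c); x,y=.533,.177
    print(n,"mat top z beside pot:")
    l=(P[...,2]>.07)&(P[...,2]<.115)&(np.hypot(P[...,0]-x,P[...,1]-y)<.045); print("lid z",np.median(P[l][:,2]))
    # mat contour w/o pot
    B=cloud(b); m=(B[...,2]>0.005)&(B[...,2]<.017)&(np.hypot(B[...,0]-x,B[...,1]-y)<.09)
    Q=B[m]; print("mat rms centre (before)",Q.mean(0), "z",Q[:,2].mean())
E
```

```text
[0.53364875 0.17634165 0.14271614] [ 0.47584762 -0.65767347 -2.82632334]
scene mat top z beside pot:
lid z 0.09896398947597407
mat rms centre (before) [0.53523428 0.17528136 0.01036668] z 0.010366681116209
side mat top z beside pot:
lid z 0.09712447939140167
mat rms centre (before) [0.53069557 0.17249463 0.00913356] z 0.009133559882290858
```

Request:
carry_out:
  moves:
    - {"tx":0,"ty":0,"tz":-0.1,"wx":0,"wy":0,"wz":0,"claw":1}
    - {"tx":0,"ty":0,"tz":0,"wx":0,"wy":0,"wz":0,"claw":1}
    - {"tx":0,"ty":0,"tz":0,"wx":0,"wy":0,"wz":0,"claw":0.3}
    - {"tx":0,"ty":0,"tz":0,"wx":0,"wy":0,"wz":0,"claw":-1}
    - {"tx":0,"ty":0,"tz":0,"wx":0,"wy":0,"wz":0,"claw":-1}
    - {"tx":0,"ty":0,"tz":0,"wx":0,"wy":0,"wz":0,"claw":-1}
    - {"tx":0,"ty":0,"tz":0,"wx":0,"wy":0,"wz":0,"claw":-1}

```text
clock: 8.02
tcp_pos: [0.5332, 0.1764, 0.1412]
orientation: [-0.0, -0.463, 0.886, 0.0]
wrist_force: [0.5, -0.4, -0.2]
finger_gap: 0.0853
grip_force: 0.0
```

Request:
carry_out:
  moves:
    - {"tx":0,"ty":0,"tz":2,"wx":0,"wy":0,"wz":0,"claw":-1}
    - {"tx":0,"ty":0,"tz":4,"wx":0,"wy":0,"wz":0,"claw":-1}
    - {"tx":0,"ty":0,"tz":5,"wx":0,"wy":0,"wz":0,"claw":-1}
    - {"tx":0,"ty":0,"tz":5,"wx":0,"wy":0,"wz":0,"claw":-1}
    - {"tx":0,"ty":0,"tz":0,"wx":0,"wy":0,"wz":0,"claw":-1}

```text
clock: 8.65
tcp_pos: [0.5352, 0.1768, 0.306]
orientation: [0.004, -0.463, 0.886, -0.001]
wrist_force: [0.2, -0.2, -0.5]
finger_gap: 0.0852
grip_force: 0.0
```

```bash
python3 pot.py .533 .177 .010; python3 - <<'E'
from h import *
import pickle
c=grab("wrist"); pickle.dump(c,open("w3.pkl","wb")); s=env.get_state(); print(s["tcp_pos"])
cv2.imwrite("pics/w3.png",c["image"])
E
python3 mat.py
```

```text
8.65 [0.53524594 0.1767722  0.30601645] [ 0.23781473 -0.23508687 -0.52127585] [ 0.00359361 -0.00696149 -0.03525631] 0.08519497032985651 0.0
scene wall axis [0.53417879 0.1757333 ] 0.0012617425588857848 474
lid slope deg [-0.2 -0.3] 0.09810810435305795
side wall axis [0.53163347 0.17584514] 0.0013844428479144698 360
lid slope deg [0.1 0.4] 0.09638768443868462
[0.53295539 0.17631255 0.30044051]
[0.53260869 0.17625498 0.29987292] [-0.79317714  0.17562195 -0.10995606] 0.085277154404249
mat [0.53279836 0.17768282 0.07177162] 0.007785181892182906 467 0.01092734861137118
```

View pics/w3.png

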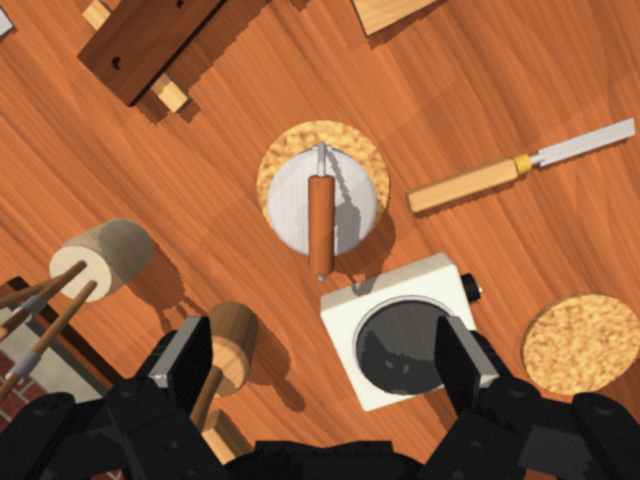

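The pot stands level on the chosen mat: grip at (320,225) and mat ring at (323,185), with the axis within about 2 mm of the mat centre. The hotplate is empty. Next I'll go over the cheek.

Request:
carry_out:
  moves:
    - {"tx":0,"ty":-2,"tz":0,"wx":0,"wy":0,"wz":-0.05,"claw":-1}
    - {"tx":0,"ty":-4,"tz":0,"wx":0,"wy":0,"wz":-0.15,"claw":-1}
    - {"tx":0,"ty":-5,"tz":0,"wx":0,"wy":0,"wz":-0.15,"claw":-1}
    - {"tx":0,"ty":-5,"tz":0,"wx":0,"wy":0,"wz":-0.15,"claw":-1}
    - {"tx":0,"ty":-4,"tz":0,"wx":0,"wy":0,"wz":-0.15,"claw":-1}
    - {"tx":0,"ty":-2.5,"tz":0,"wx":0,"wy":0,"wz":0,"claw":-1}
    - {"tx":0,"ty":0,"tz":0,"wx":0,"wy":0,"wz":0,"claw":-1}

```text
clock: 9.72
tcp_pos: [0.5324, -0.0511, 0.3002]
orientation: [-0.001, -0.153, 0.988, 0.0]
wrist_force: [-0.1, -0.4, 0.3]
finger_gap: 0.0855
grip_force: 0.0
```

```bash
cat > cheek.py <<'E'
from h import *
import pickle,sys
s=env.get_state(); c=grab("wrist"); pickle.dump(c,open(sys.argv[1]+".pkl","wb")); cv2.imwrite(f"pics/{sys.argv[1]}.png",c["image"])
print(s["clock"],s["tcp_pos"],s["wrist_force"])
q=s["orientation"]; Rm=R.from_quat([q[1],q[2],q[3],q[0]]).as_matrix(); print("tool y ang",np.degrees(np.arctan2(Rm[1,1],Rm[0,1])))
P=cloud(c); hsv=cv2.cvtColor(c["image"],cv2.COLOR_BGR2HSV)
m=(P[...,2]>0.026)&(P[...,2]<.039)&(np.hypot(P[...,0]-.53,P[...,1]+.05)<.16)
m=cv2.morphologyEx(m.astype(np.uint8),cv2.MORPH_OPEN,np.ones((3,3)))
cs,_=cv2.findContours(m,0,1); k=max(cs,key=cv2.contourArea); M=np.zeros_like(m); cv2.drawContours(M,[k],-1,1,-1)
print("top z",np.median(P[M>0][:,2])); zt=.032
W=np.array([onz(c,*p,zt)[:2] for p in k[:,0]],np.float32); rc=cv2.minAreaRect(W); print("rect",rc)
ap=cv2.approxPolyDP(W.reshape(-1,1,2),.006,True)[:,0]; print("poly",ap.round(4).tolist())
g=cv2.cvtColor(c["image"],cv2.COLOR_BGR2GRAY); Me=cv2.erode(M,np.ones((9,9)))
bl=cv2.morphologyEx(g,cv2.MORPH_BLACKHAT,np.ones((21,21),np.uint8)); bl[Me==0]=0
_,t=cv2.threshold(bl,18,255,0); n,l,st,ce=cv2.connectedComponentsWithStats(t)
for i in range(1,n):
    if st[i,4]>8: print("dark",ce[i].round(1),st[i],onz(c,*ce[i],zt).round(4))
E
python3 cheek.py w4
```

```text
9.725 [ 0.53244649 -0.05109016  0.30015874] [-0.06980666 -0.42297443  0.25561933]
tool y ang 107.65162325534293
top z nan
rect ((0.5300988554954529, -0.052990131080150604), (0.24055883288383484, 0.06212000176310539), 7.818859577178955)
poly [[0.415800005197525, -0.09969999641180038], [0.652999997138977, -0.06700000166893005], [0.6445000171661377, -0.006399999838322401], [0.4359000027179718, -0.03590000048279762], [0.4113999903202057, -0.06840000301599503]]
dark [325.4 204.8] [323 203   6   4  17] [ 0.5421 -0.0436  0.032 ]
dark [305.8 274. ] [301 271  11   7  53] [ 0.6261 -0.0403  0.032 ]
```

View pics/w4.png

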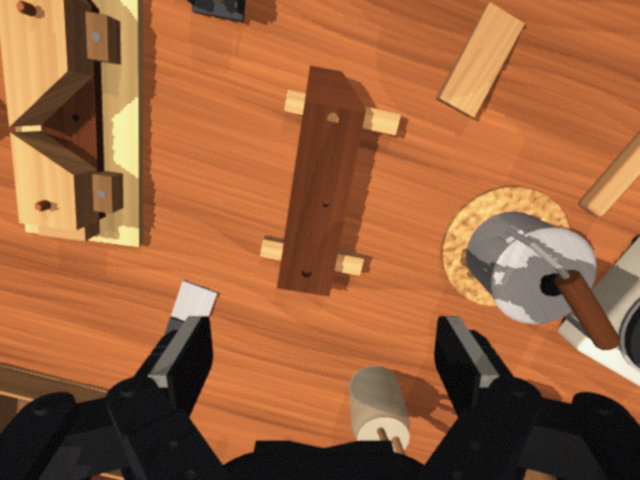

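The view shows the cheek with its toe hole at (306,274), heel hole at (333,118) and cut corner top right (its +y side, heel near the robot). The 240.6 x 62.1 rectangle fits z = 32 mm. Yaw is 7.8° and the centre is (0.530, -0.053). The body is on the left with dowels at (28,8) and (43,205).

Request:
carry_out:
  moves:
    - {"tx":-0.2,"ty":-0.2,"tz":0,"wx":0,"wy":0,"wz":-0.172,"claw":-1}
    - {"tx":0,"ty":0,"tz":-4,"wx":0,"wy":0,"wz":0,"claw":-1}
    - {"tx":0,"ty":0,"tz":-5,"wx":0,"wy":0,"wz":0,"claw":-1}
    - {"tx":0,"ty":0,"tz":-5,"wx":0,"wy":0,"wz":0,"claw":-1}
    - {"tx":0,"ty":0,"tz":-3,"wx":0,"wy":0,"wz":0,"claw":-1}
    - {"tx":0,"ty":0,"tz":0,"wx":0,"wy":0,"wz":0,"claw":-1}
    - {"tx":0,"ty":0,"tz":0,"wx":0,"wy":0,"wz":0,"claw":-1}

```text
clock: 10.65
tcp_pos: [0.5319, -0.0503, 0.1325]
orientation: [0.001, -0.071, 0.997, -0.0]
wrist_force: [0.5, -0.5, 0.8]
finger_gap: 0.0852
grip_force: 0.0
```

```bash
python3 cheek.py w5
```

```text
10.65 [ 0.5318727  -0.05032299  0.13247948] [ 0.4913575  -0.51360823  0.75869732]
tool y ang 98.12353517196848
top z nan
rect ((0.5299581289291382, -0.053360939025878906), (0.24045701324939728, 0.06221175938844681), 7.82236909866333)
poly [[0.41519999504089355, -0.10040000081062317], [0.652400016784668, -0.06790000200271606], [0.644599974155426, -0.006300000008195639], [0.4366999864578247, -0.0348999984562397], [0.41119998693466187, -0.06859999895095825]]
dark [326.  107.6] [324 102   5  13  39] [ 0.4473 -0.0594  0.032 ]
dark [312.4 128.8] [308 125  11   7  16] [ 0.4603 -0.0658  0.032 ]
dark [328.6 258.2] [323 254  12   9  83] [ 0.5414 -0.044   0.032 ]
dark [316.7 364. ] [309 358  17  13 172] [ 0.6251 -0.0406  0.032 ]
```

Both wrist heights agree on the cheek centre, (0.530, -0.053).

Request:
carry_out:
  moves:
    - {"tx":-0.2,"ty":-0.3,"tz":-4,"wx":0,"wy":0,"wz":-0.005,"claw":-1}
    - {"tx":0,"ty":0,"tz":-4,"wx":0,"wy":0,"wz":0,"claw":-1}
    - {"tx":0,"ty":0,"tz":-3,"wx":0,"wy":0,"wz":0,"claw":-1}
    - {"tx":0,"ty":0,"tz":-1.2,"wx":0,"wy":0,"wz":0,"claw":-1}
    - {"tx":0,"ty":0,"tz":-0.4,"wx":0,"wy":0,"wz":0,"claw":-1}
    - {"tx":0,"ty":0,"tz":0,"wx":0,"wy":0,"wz":0,"claw":-1}

```text
clock: 11.45
tcp_pos: [0.5303, -0.0539, 0.0065]
orientation: [0.001, -0.068, 0.998, -0.0]
wrist_force: [0.1, 0.3, -0.6]
finger_gap: 0.0853
grip_force: 0.0
```

Request:
carry_out:
  moves:
    - {"tx":0,"ty":0,"tz":0,"wx":0,"wy":0,"wz":0,"claw":-0.4}
    - {"tx":0,"ty":0,"tz":0,"wx":0,"wy":0,"wz":0,"claw":0}
    - {"tx":0,"ty":0,"tz":0,"wx":0,"wy":0,"wz":0,"claw":1}
    - {"tx":0,"ty":0,"tz":0,"wx":0,"wy":0,"wz":0,"claw":1}
    - {"tx":0,"ty":0,"tz":0,"wx":0,"wy":0,"wz":0,"claw":1}
  newtons: 60

```text
clock: 12.08
tcp_pos: [0.5304, -0.0539, 0.0068]
orientation: [0.001, -0.068, 0.998, -0.0]
wrist_force: [-0.6, -0.1, 6.1]
finger_gap: 0.061
grip_force: 65.9
```

Request:
carry_out:
  moves:
    - {"tx":0,"ty":0,"tz":0.5,"wx":0,"wy":0,"wz":0,"claw":1}
    - {"tx":0,"ty":0,"tz":2,"wx":0,"wy":0,"wz":0,"claw":1}
    - {"tx":0,"ty":-1,"tz":4,"wx":0,"wy":0,"wz":0,"claw":1}
    - {"tx":0,"ty":-2,"tz":5,"wx":0,"wy":0,"wz":0,"claw":1}
    - {"tx":0,"ty":-3,"tz":5,"wx":0,"wy":0,"wz":0,"claw":1}
    - {"tx":0,"ty":-3,"tz":2,"wx":0,"wy":0,"wz":0,"claw":1}
    - {"tx":0,"ty":-2,"tz":0,"wx":0,"wy":0,"wz":0,"claw":1}
    - {"tx":0,"ty":0,"tz":0,"wx":0,"wy":0,"wz":0,"claw":1}

```text
clock: 13.08
tcp_pos: [0.5285, -0.1644, 0.189]
orientation: [-0.001, -0.067, 0.998, 0.001]
wrist_force: [-0.8, 0.0, -1.8]
finger_gap: 0.0603
grip_force: 65.5
```

```bash
python3 - <<'E'
from h import *
import pickle
s=env.get_state(); print(s["tcp_pos"],s["wrist_force"],s["finger_gap"])
ims=[]
for n in("wrist","scene","side"):
    c=grab(n); pickle.dump(c,open(n+"6.pkl","wb"))
    P=cloud(c); t=(P[...,2]>.058)&(P[...,2]<.076)&(P[...,0]>.38)&(P[...,0]<.68)&(P[...,1]<-.23)&(P[...,1]>-.43)
    q=P[t]; print(n,len(q),q.mean(0) if len(q) else 0, np.median(q[:,2]) if len(q) else 0)
    if len(q): print(cv2.minAreaRect(q[:,:2].astype(np.float32)))
    ims.append(c["image"])
S=pickle.load(open("scene6.pkl","rb"))["image"]
cv2.imwrite("pics/w6.png",ims[0])
E
```

```text
[ 0.52851978 -0.16441454  0.1889562 ] [-0.78817747  0.00685672 -1.77352993] 0.06031371204841087
wrist 24437 [ 0.50548584 -0.32802051  0.06817481] 0.06864234532484587
((0.5236634016036987, -0.3238624632358551), (0.23666776716709137, 0.05781342834234238), 9.527267456054688)
scene 852 [ 0.53649667 -0.32357683  0.06746356] 0.06786451514018432
((0.5253621935844421, -0.32554057240486145), (0.24291545152664185, 0.06129864230751991), 9.49686336517334)
side 1809 [ 0.51751265 -0.3314103   0.06695655] 0.06718355054493275
((0.5219716429710388, -0.3258747160434723), (0.23562347888946533, 0.058675073087215424), 9.146899223327637)
```

View pics/w6.png

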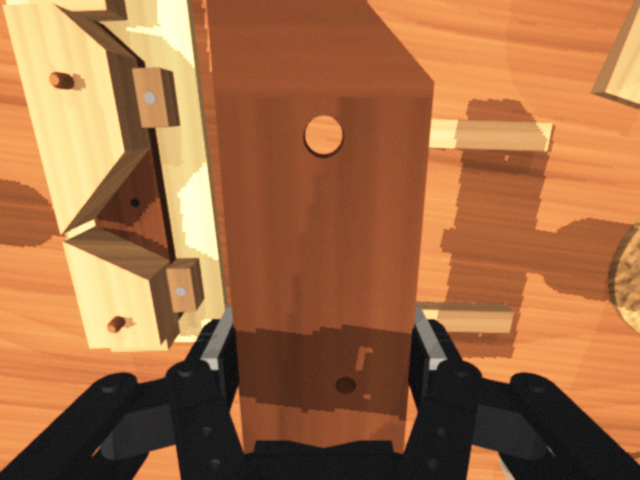

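The cheek is held level. Its heel hole is at (323,135), and the heel dowel at (62,80) and toe dowel at (115,323) are on the left. The body's cut corner is at the top right (near the robot, +y), the same way round as the cheek's. Now the dowel and hole coordinates.

```bash
cat > dow.py <<'E'
from h import *
import pickle,sys
s=env.get_state(); q=s["orientation"]; Rm=R.from_quat([q[1],q[2],q[3],q[0]]).as_matrix()
ya=np.degrees(np.arctan2(Rm[1,1],Rm[0,1])); print(s["clock"],s["tcp_pos"],s["wrist_force"],"toolyaw-90",ya-90,"z",Rm[:,2].round(4))
c=grab("wrist"); pickle.dump(c,open(sys.argv[1]+".pkl","wb")); P=cloud(c); hsv=cv2.cvtColor(c["image"],cv2.COLOR_BGR2HSV).astype(int)
for nm,g in(("toe",(.618,-.309)),("heel",(.450,-.3375))):
    m=(P[...,2]>.0735)&(P[...,2]<.086)&(np.hypot(P[...,0]-g[0],P[...,1]-g[1])<.02)
    Q=P[m]; 
    if len(Q)<5: print(nm,"none",len(Q)); continue
    T=m&(P[...,2]>np.percentile(Q[:,2],98)-.0012); v,u=T.nonzero()
    print(nm,"n",len(Q),"mean",Q.mean(0).round(4),"top",onz(c,u.mean(),v.mean(),.080).round(4),"topn",len(u),"zmax",np.percentile(Q[:,2],98).round(4),"px",u.mean().round(1),v.mean().round(1))
# held cheek heel hole (seen light through the board) : by depth hole below the cheek top
top=s["tcp_pos"][2]+float(sys.argv[2]) if len(sys.argv)>2 else None
e=s["tcp_pos"]; near=(np.abs(P[...,2]-e[2]-.02)<.03)&(np.hypot(P[...,0]-e[0],P[...,1]-e[1])<.14)
M=near.astype(np.uint8); zt=np.median(P[near][:,2]); print("cheek top z",zt,"rel",zt-e[2])
cs,h=cv2.findContours(M,cv2.RETR_CCOMP,1)
for k,hh in zip(cs,h[0]):
    if hh[3]>=0 and cv2.contourArea(k)>150:
        (u,v),(a,b),_=cv2.fitEllipse(k); W=onz(c,u,v,zt); d=Rm.T@(W-e); print("hole px",u,v,a,b,"world",W.round(4),"tool",d.round(4))
E
python3 dow.py w7
```

```text
13.225 [ 0.52818615 -0.16255119  0.18862553] [ 0.11713192 -0.53779183 -1.84130152] toolyaw-90 7.828148659967113 z [-0.0031  0.002  -1.    ]
toe n 173 mean [ 0.6155 -0.3071  0.0784] top [ 0.6176 -0.3086  0.08  ] topn 36 zmax 0.0815 px 108.0 329.5
heel n 291 mean [ 0.4495 -0.3344  0.0785] top [ 0.4496 -0.3364  0.08  ] topn 70 zmax 0.0817 px 51.1 79.5
cheek top z 0.2148310238180474 rel 0.026205490131652548
hole px 323.5895690917969 134.79173278808594 37.70372009277344 39.08238983154297 world [ 0.4528 -0.1716  0.2148] tool [ 0.076   0.0013 -0.026 ]
```

Request:
carry_out:
  moves:
    - {"tx":0,"ty":-1.5,"tz":0,"wx":0,"wy":0,"wz":0.0275,"claw":1}
    - {"tx":-0.1,"ty":-3,"tz":0,"wx":0,"wy":0,"wz":0,"claw":1}
    - {"tx":-0.1,"ty":-4,"tz":-2,"wx":0,"wy":0,"wz":0,"claw":1}
    - {"tx":-0.1,"ty":-4,"tz":-2,"wx":0,"wy":0,"wz":0,"claw":1}
    - {"tx":-0.1,"ty":-2.5,"tz":-2,"wx":0,"wy":0,"wz":0,"claw":1}
    - {"tx":0,"ty":-1.2,"tz":-2,"wx":0,"wy":0,"wz":0,"claw":1}
    - {"tx":0,"ty":0,"tz":-2,"wx":0,"wy":0,"wz":0,"claw":1}
    - {"tx":0,"ty":0,"tz":0,"wx":0,"wy":0,"wz":0,"claw":1}

```text
clock: 14.28
tcp_pos: [0.5239, -0.3236, 0.0878]
orientation: [-0.002, -0.082, 0.997, 0.002]
wrist_force: [-0.6, 0.3, -0.9]
finger_gap: 0.0606
grip_force: 65.5
```

Request:
carry_out:
  moves:
    - {"tx":0,"ty":0,"tz":0,"wx":0,"wy":0,"wz":0,"claw":1}
    - {"tx":0,"ty":0,"tz":0,"wx":0,"wy":0,"wz":0,"claw":1}

```text
clock: 14.52
tcp_pos: [0.526, -0.3256, 0.0915]
orientation: [0.001, -0.082, 0.997, -0.001]
wrist_force: [0.6, -0.2, -1.4]
finger_gap: 0.0607
grip_force: 65.5
```

```bash
python3 dow.py w8; python3 - <<'E'
from h import *
import pickle
a=pickle.load(open("w8.pkl","rb"))["image"]; S=grab("scene")["image"][195:285,190:310]; D=grab("side")["image"][330:435,270:410]
cv2.imwrite("pics/w8.png",np.hstack([cv2.resize(a,(400,300)),np.vstack([cv2.resize(D,(400,300))])]))
E
```

```text
14.525 [ 0.52602049 -0.32557605  0.09149843] [ 0.59999218 -0.22259125 -1.43834867] toolyaw-90 9.425651273161108 z [ 0.0015 -0.001  -1.    ]
toe none 0
heel n 455 mean [ 0.4498 -0.3366  0.0798] top [ 0.4495 -0.3364  0.08  ] topn 112 zmax 0.082 px 324.8 126.0
cheek top z 0.11750506457326607 rel 0.026006637335620808
hole px 323.6331787109375 134.69703674316406 37.81658172607422 38.9888801574707 world [ 0.4508 -0.3366  0.1175] tool [ 0.076   0.0014 -0.0261]
```

View pics/w8.png

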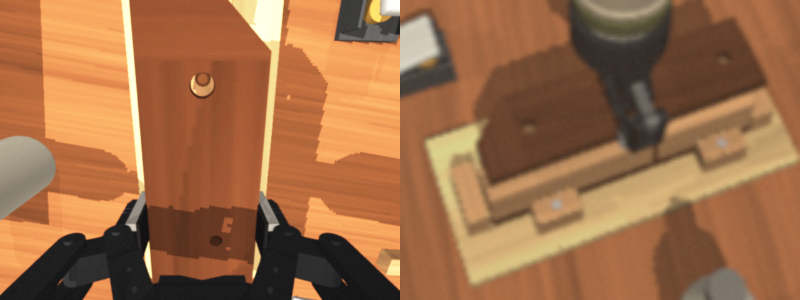

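Looking through the hole at (202,82), the dowel sits nearly concentric, with about 1.3 mm of x left to correct.

Request:
carry_out:
  moves:
    - {"tx":-0.12,"ty":0.02,"tz":-0.8,"wx":0,"wy":0,"wz":0,"claw":1}
    - {"tx":0,"ty":0,"tz":-0.8,"wx":0,"wy":0,"wz":0,"claw":1}
    - {"tx":0,"ty":0,"tz":-0.4,"wx":0,"wy":0,"wz":0,"claw":1}
    - {"tx":0,"ty":0,"tz":0,"wx":0,"wy":0,"wz":0,"claw":1}
    - {"tx":0,"ty":0,"tz":0,"wx":0,"wy":0,"wz":0,"claw":1}

```text
clock: 15.3
tcp_pos: [0.5241, -0.3256, 0.0704]
orientation: [0.0, -0.082, 0.997, -0.0]
wrist_force: [0.0, -1.0, -1.6]
finger_gap: 0.0605
grip_force: 65.5
```

```bash
python3 dow.py w9
```

```text
15.3 [ 0.52414675 -0.32555719  0.070404  ] [ 0.03570311 -1.02737029 -1.63129159] toolyaw-90 9.374747376755437 z [ 2.e-04 -0.e+00 -1.e+00]
toe none 0
heel n 715 mean [ 0.4495 -0.3367  0.0799] top [ 0.4526 -0.3359  0.08  ] topn 36 zmax 0.085 px 323.8 143.8
cheek top z 0.09645199785539132 rel 0.02604799570126727
```

Request:
carry_out:
  moves:
    - {"tx":0.04,"ty":0,"tz":-0.3,"wx":0,"wy":0,"wz":0,"claw":1}
    - {"tx":0,"ty":0,"tz":-0.3,"wx":0,"wy":0,"wz":0,"claw":1}
    - {"tx":0,"ty":0,"tz":-0.3,"wx":0,"wy":0,"wz":0,"claw":1}
    - {"tx":0,"ty":0,"tz":0,"wx":0,"wy":0,"wz":0,"claw":1}

```text
clock: 15.85
tcp_pos: [0.5242, -0.3252, 0.0609]
orientation: [-0.0, -0.082, 0.997, 0.0]
wrist_force: [0.3, -0.3, -1.2]
finger_gap: 0.0605
grip_force: 65.5
```

Request:
carry_out:
  moves:
    - {"tx":0,"ty":0,"tz":-0.2,"wx":0,"wy":0,"wz":0,"claw":1}
    - {"tx":0,"ty":0,"tz":-0.2,"wx":0,"wy":0,"wz":0,"claw":1}
    - {"tx":0,"ty":0,"tz":-0.1,"wx":0,"wy":0,"wz":0,"claw":1}
    - {"tx":0,"ty":0,"tz":0,"wx":0,"wy":0,"wz":0,"claw":1}
  newtons: 90

```text
clock: 16.35
tcp_pos: [0.5245, -0.3255, 0.0571]
orientation: [0.0, -0.082, 0.997, -0.0]
wrist_force: [-2.0, 1.2, 5.1]
finger_gap: 0.06
grip_force: 102.0
```

Request:
carry_out:
  moves:
    - {"tx":0,"ty":0,"tz":-0.05,"wx":0,"wy":0,"wz":0,"claw":1}
    - {"tx":0,"ty":0,"tz":0,"wx":0,"wy":0,"wz":0,"claw":1}
    - {"tx":0,"ty":0,"tz":0,"wx":0,"wy":0,"wz":0,"claw":1}

```text
clock: 16.73
tcp_pos: [0.5245, -0.3255, 0.0571]
orientation: [0.0, -0.082, 0.997, -0.0]
wrist_force: [-3.8, 2.6, 7.5]
finger_gap: 0.0601
grip_force: 102.5
```

```bash
cat > top.py <<'E'
from h import *
s=env.get_state(); print(s["clock"],s["tcp_pos"],s["wrist_force"],s["ft_torque"])
x,y=np.array([.9866,.1633]),np.array([-.1633,.9866]); ctr=np.array([.5242,-.325])
for n in("scene","side","wrist"):
    c=grab(n); P=cloud(c); hsv=cv2.cvtColor(c["image"],cv2.COLOR_BGR2HSV)
    a=(P[...,:2]-ctr)@x; b=(P[...,:2]-ctr)@y
    m=(abs(a)<.115)&(abs(b)<.026)&(P[...,2]>.06)&(P[...,2]<.1)
    Q=np.c_[a[m],b[m],np.ones(m.sum())]; z=P[m][:,2]; k=np.linalg.lstsq(Q,z,rcond=None)[0]; ok=abs(z-Q@k)<.004
    k=np.linalg.lstsq(Q[ok],z[ok],rcond=None)[0]; print(n,"z0",k[2].round(4),"slope deg",np.degrees(k[:2]).round(2),ok.sum())
    e=(P[...,2]>.076)&(P[...,2]<.089)&(abs(a)<.14)&(abs(b)<.05)&(hsv[...,2]<170); print("  rect",cv2.minAreaRect(P[e][:,:2].astype(np.float32)))
c=grab("wrist"); cv2.imwrite("pics/w10.png",np.hstack([cv2.resize(c["image"][60:240,200:440],(400,300)),cv2.resize(grab("side")["image"][330:435,270:410],(400,300))]))
E
python3 top.py
```

```text
16.725 [ 0.5245345  -0.32549996  0.05707918] [-3.81494456  2.55586378  7.495131  ] [ 0.41363862  0.4998736  -0.0331262 ]
scene z0 0.0822 slope deg [ 0.08 -0.28] 538
  rect ((0.5275590419769287, -0.32384613156318665), (0.24437518417835236, 0.09078788012266159), 2.6274642944335938)
side z0 0.0812 slope deg [-0.07 -0.05] 1552
  rect ((0.5234114527702332, -0.32798412442207336), (0.2406284362077713, 0.07008132338523865), 9.2023344039917)
wrist z0 0.0828 slope deg [0.01 0.03] 70870
  rect ((0.49133437871932983, -0.3294987678527832), (0.15463639795780182, 0.08806285262107849), 9.084550857543945)
```

View pics/w10.png

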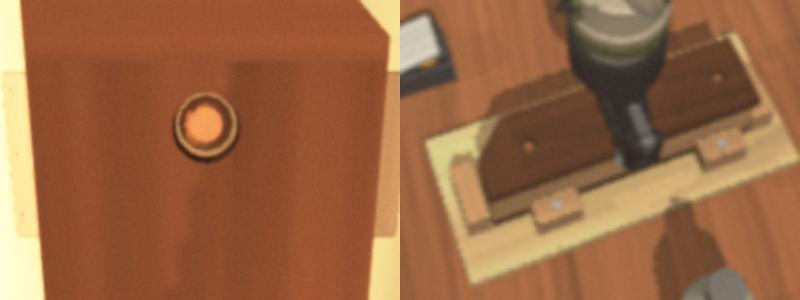

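The dowel is concentric in the heel hole at (206,125), and the side view shows the cheek flush on the body, cut corner to cut corner. Top height is about 82 mm and level, so it is fully home. Now I'll press harder.

Request:
carry_out:
  moves:
    - {"tx":0,"ty":0,"tz":-0.1,"wx":0,"wy":0,"wz":0,"claw":1}
    - {"tx":0,"ty":0,"tz":-0.05,"wx":0,"wy":0,"wz":0,"claw":1}
    - {"tx":0,"ty":0,"tz":0,"wx":0,"wy":0,"wz":0,"claw":1}
    - {"tx":0,"ty":0,"tz":0,"wx":0,"wy":0,"wz":0,"claw":1}

```text
clock: 17.48
tcp_pos: [0.5245, -0.3255, 0.057]
orientation: [0.001, -0.082, 0.997, -0.001]
wrist_force: [-5.2, 3.0, 16.7]
finger_gap: 0.0602
grip_force: 103.5
```

Request:
carry_out:
  moves:
    - {"tx":0,"ty":0,"tz":0,"wx":0,"wy":0,"wz":0,"claw":1}
    - {"tx":0,"ty":0,"tz":0,"wx":0,"wy":0,"wz":0,"claw":1}
    - {"tx":0,"ty":0,"tz":0,"wx":0,"wy":0,"wz":0,"claw":1}
    - {"tx":0,"ty":0,"tz":0,"wx":0,"wy":0,"wz":0,"claw":1}
    - {"tx":0,"ty":0,"tz":0,"wx":0,"wy":0,"wz":0,"claw":1}
    - {"tx":0,"ty":0,"tz":0,"wx":0,"wy":0,"wz":0,"claw":1}
    - {"tx":0,"ty":0,"tz":0,"wx":0,"wy":0,"wz":0,"claw":1}
    - {"tx":0,"ty":0,"tz":0,"wx":0,"wy":0,"wz":0,"claw":1}

```text
clock: 18.48
tcp_pos: [0.5245, -0.3255, 0.057]
orientation: [0.001, -0.082, 0.997, -0.001]
wrist_force: [-6.0, 2.9, 17.3]
finger_gap: 0.06
grip_force: 103.5
```

```bash
python3 top.py; python3 pot.py .533 .177 .010
```

```text
18.475 [ 0.52453778 -0.32550745  0.05703622] [-6.03002393  2.9275351  17.27757337] [0.9280705  1.09488091 0.02797026]
scene z0 0.0823 slope deg [-0.03  0.59] 532
  rect ((0.5264612436294556, -0.3239988088607788), (0.24535995721817017, 0.08864375203847885), 3.637284994125366)
side z0 0.0813 slope deg [ 0.04 -0.29] 1575
  rect ((0.5234709978103638, -0.32786184549331665), (0.2409321367740631, 0.07050668448209763), 9.589960098266602)
wrist z0 0.0828 slope deg [0.01 0.02] 70918
  rect ((0.49129360914230347, -0.32986438274383545), (0.15525248646736145, 0.08763594925403595), 9.826092720031738)
18.725 [ 0.5245708  -0.32552667  0.05707772] [-5.06765764  4.01656917 16.70393534] [ 0.91190628  1.0418661  -0.01163672] 0.06014681376660614 103.50252225995064
scene wall axis [0.53431468 0.17573705] 0.0013829063676309805 466
lid slope deg [-0.  -0.2] 0.09803775331797271
side wall axis [0.533 0.177] nan 0
lid slope deg [0. 0.] nanpot.py:11: RuntimeWarning: Mean of empty slice.
  r=least_squares(lambda p:np.hypot(*(Q-p).T)-.048,[x,y],loss="soft_l1",f_scale=.002); print(n,"wall axis",r.x,np.abs(r.fun).mean(),len(Q))
  ret = ret.dtype.type(ret / rcount)
  return _methods._mean(a, axis=axis, dtype=dtype,
```

The cheek is level, home and steadily pressed at about 17 N, and the pot is where I set it down.

```bash
python3 -c "
from workcell import env
print(env.hand_in())"
```

```text
the job is handed in; nothing more can be done
None
```

The job is handed in at about 19 s: the glue pot stands level within about 2 mm of the cork mat's centre, and the cheek is fully home on both dowels, cut corner to cut corner, still held pressed down with about 17 N.

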